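# Fill the keepsake box with beads and hold its cover over the screw holes

## Robot

A 6-joint arm with a two-finger parallel gripper is mounted at the origin on the work surface. World frame = base frame: x ahead of the robot, y to its left, z up, the work surface at z = 0. Lengths are in m, angles in degrees, forces in N, time in s.
With the tool pointing down it reaches from about 0.4 to 0.825 m from the base axis. Payload 7 kg.
Tool frame: the origin (TCP) lies between the finger pads; the fingertips stand 19 mm ahead of it and the grasp point (between the pads) is the TCP (r.finger_overhang is the distance from the TCP to the fingertips, in m); z points along the fingers, y is the direction in which the jaws open and shut (so a half turn about z gives the same grasp; the last joint's range is limited). The gripper opens to 88 mm and grips with 3 to 60 N. Pads are 19 mm wide; open, the fingers measure 130 mm over their backs; the gripper's body (78 mm by 193 mm) begins 47 mm behind the grasp point.
Start: joints at [-56.087, 20.546, 0.682, 0, -70.136, -16.507], TCP at [0.202, -0.644, 0.246] pointing down, gripper open.
Joint ranges: [-176.03, 176.03], [-82.01, 121.73], [-58.28, 71.71], [-173.87, 95.51], [-174.79, -0.11], [-173.66, 173.66]. Speed limits (degrees/s): [136.94, 136.94, 172.46, 180, 180, 180].

## Interface

Orientations are given as [roll, pitch, yaw] about the fixed x, y, z axes, in that order (R = Rz(yaw) Ry(pitch) Rx(roll)).
In Python, from plant import r, optics gives the robot as it stands. The module is installed in compiled form; this text tells all that it offers.
- The arm moves only by the tool step_arm, never from a script. Its argument "increments" is a list of rows, each an object of numbers: "tx", "ty", "tz": the shift along the world's x, y, z in mm; "ax", "ay", "az": the turn, a rotation vector about the world's x, y, z in degrees; "claw": the gripper command: -1 is shut, 1 is fully open, values between are in proportion. In form: [{"tx": .., "ty": .., "tz": .., "ax": .., "ay": .., "az": .., "claw": ..}, ...]. A call has 1 to 12 rows; each row shifts and turns the commanded pose from where the row before left it; what a row does not reach is not made up. A row lasts 1/10 s, in which the tool goes at most 50 mm and 8.59 degrees, less where a joint would pass 70% of its speed; a pose out of reach is approached as far as the arm can. A call with a gripper value outside its range is refused whole. The fingers move at their own pace and stop on an object; "newtons" is the grip in N (left out, the last holds). Time passes only in rows, so rows that do not move let the fingers close. It gives the time, the measured TCP pose, the force and the opening at its end, in the units of the state.
- r.get_state(): the state, without advancing time (a new reading comes with each control period).
- optics.capture(name): name is "side" or "top" or "wrist"; returns a dict with "image" (400x640x3 uint8, blue, green, red), "depth" (400x640 float32, m along the optical axis (not along the pixel's ray), 0 where there is no reading), "fx", "fy", "cx", "cy" (pixels), "R" (3x3) and "t" (3): a world point X has camera coordinates R X + t. Camera axes: x right, y down, z forward; pixel columns grow to the right and rows downward; lengths in m; the calibration is good to about 2 mm. A picture is of the moment at which its call begins.
- r.close_job(): hands the job in, once; it reports no verdict.
The state is a dict: "time_s": time; "joints": joint angles; "qd": joint speeds; "joint_torque": joint torques, N m; "tcp_pos": TCP position; "eef_rot": TCP orientation; "contact_force": force on the tool from outside, world axes, zero at the start; "moment": the same for the moment, N m; "gripper_width": finger opening in m.
Only numpy, scipy, OpenCV 4.12 (cv2) and the standard library are available. Lean on these libraries where they do the work, as an engineer would, in place of code of your own. Each camera call takes 0.05 s, during which the arm holds its last target. There are 200 camera calls.

## Task

With the scoop, carry at least three of the four wooden beads in one scoopful from the tray into the open keepsake box, without touching any bead with the fingers, then put the scoop down in the tray or on the table, away from the box. Then pick up the cover plate by its handle and hold it level about 20 mm above the box's rim, touching nothing, with its three holes straight over the three threaded holes, so that screws can be dropped in: finish while still holding it there. Leave the other craft things on the table where they are.

Things in the scene. Friction and masses are not known exactly. Their poses are not given: they have to be found in the camera images.
- tray: grey trough-shaped bead tray, fixed, open on top. Origin: under its middle on the table; x along the trough from near end to sloping far end, z up. Inside: floor 4 mm above the table, 68 mm wide; side walls 36 mm high, 4 thick; flat floor from x = -112 mm (upright near-end wall, 36 high) to x = +100
- tray_end (a point): middle of the line where the tray's flat floor meets its far end, which slopes up and outward (at 45 degrees, to 36 mm above the table, 32 mm farther out; from there an upright end wall reaches 70 mm above the table); at x = 100 mm of the tray, axes as the tray's
- scoop_grip (a point): loose aluminium scoop, about 100 g, standing on the tray floor in the near end, lip towards the beads. This point is in the middle of its upright wooden grip, 75 mm above the scoop's underside; x towards the lip, z up. The grip is a post 22 mm (x) by 14 mm (y), from the underside to 25 mm above this point
- scoop_lip (a point): middle of the scoop's front edge, 1 mm above its underside, 91 mm ahead of and 74 mm below scoop_grip; axes as the scoop's. The shovel is 56 mm wide, its flat floor 2 mm thick and 80 mm long from the grip's front face to the lip; back wall 36 mm high, side walls 28 mm, 14 mm near the lip
- scoop_bowl (a point): middle of the space in the shovel, 40 mm behind the lip and 12 mm above it; axes as the scoop's
- bead0_center (a point): centre of one of four plain round wooden beads, 22 mm across, 10 g, free to roll; starts on the tray floor ahead of the scoop
- bead1_center (a point): centre of one of four plain round wooden beads, 22 mm across, 10 g, free to roll; starts on the tray floor ahead of the scoop
- bead2_center (a point): centre of one of four plain round wooden beads, 22 mm across, 10 g, free to roll; starts on the tray floor ahead of the scoop
- bead3_center (a point): centre of one of four plain round wooden beads, 22 mm across, 10 g, free to roll; starts on the tray floor ahead of the scoop
- box: open plywood keepsake box, fixed, 124 (x) by 104 (y) by 60 mm high, walls and floor 6 mm, three wooden screw blocks inside flush with the rim. Origin: under its middle on the table; z up
- box_hole0 (a point): mouth of a threaded brass insert in a screw block, level with the box's rim (60 mm up), at x -50, y 38 mm of the box; axes as the box's
- box_hole1 (a point): mouth of a threaded brass insert in a screw block, level with the box's rim (60 mm up), at x -50, y -38 mm of the box; axes as the box's
- box_hole2 (a point): mouth of a threaded brass insert in a screw block, level with the box's rim (60 mm up), at x 50, y 0 mm of the box; axes as the box's
- cover_grip (a point): loose plywood cover plate, 124 (x) by 104 (y) by 6 mm, about 120 g, lying flat on the table with a wooden bar handle on top. This point is the middle of the handle, 23 mm above the plate's underside; x along the handle, z up. The handle is 50 mm (x) by 16 mm (y) and stands 34 mm high on the plate (top 17 mm above this point)
- cover_hole0 (a point): centre, at the underside, of a 10 mm screw hole through the cover, at x -50, y 38 mm from cover_grip in its axes; belongs over box_hole0
- cover_hole1 (a point): centre, at the underside, of a 10 mm screw hole through the cover, at x -50, y -38 mm from cover_grip in its axes; belongs over box_hole1
- cover_hole2 (a point): centre, at the underside, of a 10 mm screw hole through the cover, at x 50, y 0 mm from cover_grip in its axes; belongs over box_hole2
- pinecone: pine cone standing on its base, 50 mm across, 64 high; loose bystander, origin under its middle
- paintpot: small white paint jar, 52 mm across, 60 high; loose bystander, origin under its middle
- spool: cork-coloured twine spool standing on end, 48 mm across, 56 high; loose bystander, origin under its middle
- slice: flat round wood slice, 64 mm across, 10 thick; loose bystander, origin under its middle
- tape: roll of paper tape lying flat, 72 mm across, 20 high; loose bystander, origin under its middle
Not all that is in view belongs to the job. What is shaped like the part that bears scoop_grip but green is not meant.

How it is judged:
By the outcome, as a careful person would: the job done as asked, in the order asked, and still so for the second after the job is handed in, while the arm keeps its last pose, push and grip.
It also fails if it takes over 72 s, if anything falls off the work surface, if the arm or the gripper's body presses on something with over 40 N, if the wrist force passes 120 N, or if a joint passes its speed limit or range.

## Working session

There is one attempt and no reset: what is moved stays moved. The work goes in short steps, Python scripts to look and compute and a tool call to move; the robot and the scene stay as the last step left them, time stands still between calls to the robot, and variables do not carry over. Pictures are saved under pics/ and viewed, about 8 in all and at most 12, crops included, and the job is handed in when it is done.

Besides the shell and the picture viewer there is one more tool, called by a JSON object that holds its "api" and its "payload", one argument or row to a line. step_arm: Moves the arm, as the interface text tells. Its arguments: {"type":"object","properties":{"increments":{"type":"array","items":{"type":"object","properties":{"tx":{"type":"number"},"ty":{"type":"number"},"tz":{"type":"number"},"ax":{"type":"number"},"ay":{"type":"number"},"az":{"type":"number"},"claw":{"type":"number"}}}},"newtons":{"type":"number"}},"required":["increments"]}

```bash
mkdir -p pics; cat > h.py <<'E'
import numpy as np,cv2
from plant import r,optics
def cap(n):
    c=optics.capture(n); return c
def pts(c):
    d=c["depth"];v,u=np.mgrid[:d.shape[0],:d.shape[1]]
    P=np.stack([(u-c["cx"])/c["fx"]*d,(v-c["cy"])/c["fy"]*d,d],-1)
    X=(P-np.asarray(c["t"]).ravel())@np.asarray(c["R"])
    X[d==0]=np.nan; return X
def ray(c,u,v,z):
    R=np.asarray(c["R"]);o=-R.T@np.asarray(c["t"]).ravel()
    w=R.T@np.array([(u-c["cx"])/c["fx"],(v-c["cy"])/c["fy"],1]); return o+w*(z-o[2])/w[2]
def proj(c,X):
    p=np.asarray(c["R"])@np.asarray(X)+np.asarray(c["t"]).ravel(); return [c["fx"]*p[0]/p[2]+c["cx"],c["fy"]*p[1]/p[2]+c["cy"]]
E
python3 - <<'E'
from h import *
import pickle
for n in("top","side"):
    c=cap(n);cv2.imwrite(f"pics/{n}0.png",c["image"]);pickle.dump(c,open(n+"0.pkl","wb"))
    R=np.array(c["R"]);print(n,-R.T@np.array(c["t"]).ravel(),c["fx"],R.round(2).tolist())
E
```

```text
top [ 0.27413744 -0.00232039  1.43236954] 509.93285541038574 [[0.03, -1.0, 0.01], [-0.98, -0.03, -0.17], [0.18, -0.01, -0.98]]
side [ 0.37507688 -1.23147835  0.79447146] 506.900312932167 [[0.99, -0.1, 0.02], [-0.04, -0.51, -0.86], [0.1, 0.86, -0.51]]
```

View pics/top0.png

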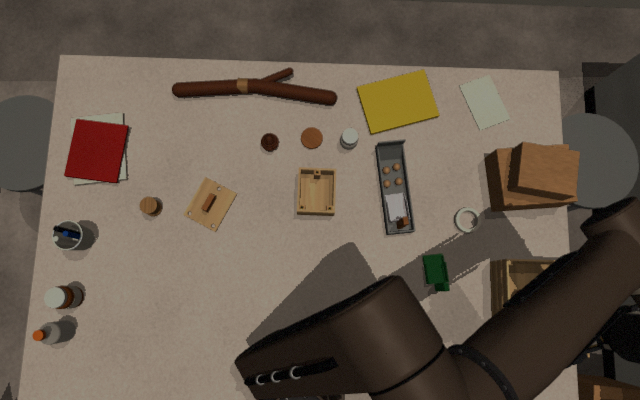

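View pics/side0.png

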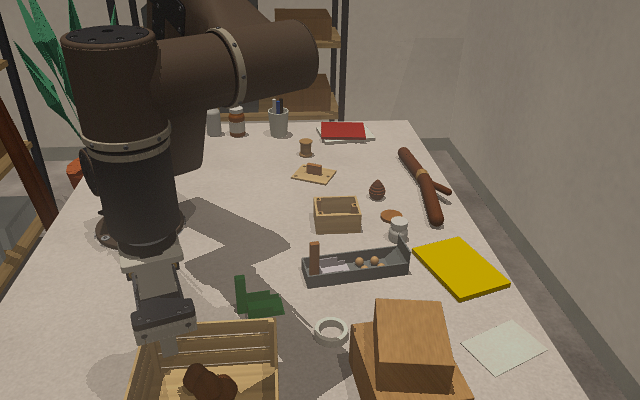

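```bash
python3 - <<'E'
from h import *
import pickle
c=pickle.load(open("top0.pkl","rb"));im=c["image"]
cv2.imwrite("pics/crop0.png",cv2.resize(im[130:245,180:440],None,fx=3,fy=3,interpolation=cv2.INTER_CUBIC))
X=pts(c)
for name,(u,v,u2,v2),z0,z1 in [("tray",(370,130,420,245),.02,.09),("box",(285,160,345,222),.045,.075),("cover",(180,170,245,240),.003,.02),("handle",(180,170,245,240),.03,.06),("scoopgrip",(370,190,420,245),.085,.13),("traywall",(370,130,420,245),.06,.08),("beads",(382,160,406,192),.014,.04)]:
    m=np.zeros(im.shape[:2],bool);m[v:v2,u:u2]=1
    m&=(X[...,2]>z0)&(X[...,2]<z1)
    P=X[m]; 
    if len(P)<4: print(name,len(P));continue
    print(name,len(P),P.mean(0).round(4),cv2.minAreaRect((P[:,:2]*1000).astype(np.float32)))
hsv=cv2.cvtColor(im,cv2.COLOR_BGR2HSV)
m=((hsv[...,0]<18)&(hsv[...,1]>110)&(hsv[...,2]>70)).astype(np.uint8)
n,_,s,ce=cv2.connectedComponentsWithStats(m[155:230,380:410])
for i in range(1,n):
    u,v=ce[i]+[380,155]; print("bead?",s[i,4],(u.round(1),v.round(1)),ray(c,u,v,.015).round(4))
print(r.get_state())
E
```

```text
tray 1030 [ 0.5869 -0.2453  0.0346] ((589.6337280273438, -245.40768432617188), (302.5223693847656, 78.18592834472656), 7.513004302978516)
box 522 [ 0.5447 -0.0262  0.0584] ((547.7615356445312, -26.323192596435547), (104.12814331054688, 125.69580841064453), 89.28187561035156)
cover 1651 [0.5079 0.2716 0.0063] ((507.31341552734375, 267.98455810546875), (200.0588836669922, 184.10275268554688), 2.4297142028808594)
handle 114 [0.5084 0.2721 0.0388] ((509.0600891113281, 272.5821533203125), (18.014968872070312, 49.580448150634766), 64.44110870361328)
scoopgrip 53 [ 0.4636 -0.2613  0.102 ] ((464.0747985839844, -262.2319641113281), (21.444440841674805, 14.562310218811035), 2.918452501296997)
traywall 79 [ 0.6405 -0.2377  0.0681] ((574.7755126953125, -231.56625366210938), (244.09890747070312, 75.25450897216797), 0.09634621441364288)
beads 229 [ 0.6035 -0.2432  0.0236] ((603.3699340820312, -242.03439331054688), (63.6805419921875, 97.73099517822266), 26.221057891845703)
bead? 37 (np.float64(396.2), np.float64(166.2)) [ 0.631  -0.2539  0.015 ]
bead? 36 (np.float64(386.0), np.float64(169.9)) [ 0.6
[... 211 characters left out ...]
0.2)) [ 0.4759 -0.2794  0.015 ]
{'time_s': 0.1, 'joints': array([-5.60875944e+01,  2.05866147e+01,  6.39047612e-01, -1.50803231e-02,
       -7.01351439e+01, -1.65076492e+01]), 'qd': array([ 0.02697771, -0.21171948,  0.14949002,  0.09040045, -0.04274728,
       -0.01659795]), 'joint_torque': array([-3.26127563e-03, -5.84162664e+01,  2.93748540e+01,  7.01573879e+00,
        1.00469420e-02, -8.46623448e-05]), 'tcp_pos': array([ 0.20175924, -0.64372365,  0.24473298]), 'eef_rot': array([ 1.79916670e+02, -9.91063760e-03, -1.62600371e+02]), 'contact_force': array([ 1.3041023 ,  1.13223786, -0.22028833]), 'moment': array([ 0.00837294, -0.03929179, -0.06609741]), 'gripper_width': 0.08780116894440732}
```

View pics/crop0.png

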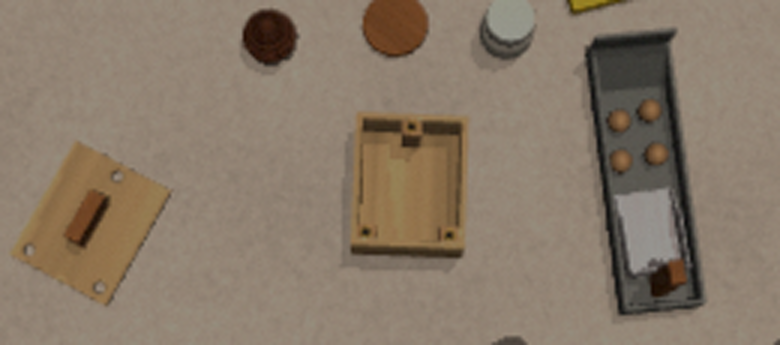

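{"api": "step_arm", "payload": {
  "increments": [
    {"tz":45,"claw":1},
    {"tz":30,"ty":10},
    {"tx":10,"ty":40,"az":8},
    {"tx":20,"ty":40,"az":8},
    {"tx":30,"ty":38,"az":8},
    {"tx":30,"ty":38,"az":8},
    {"tx":30,"ty":38,"az":8},
    {"tx":30,"ty":38,"az":8},
    {"tx":30,"ty":38,"az":8},
    {"tx":30,"ty":38,"az":8},
    {"tx":26,"ty":32,"az":8},
    {"tx":26,"ty":32,"az":6}
  ],
  "newtons": 60
}}

```text
$.increments[0]: bad value
```

```bash
python3 - <<'E'
from h import *
import pickle
c=cap("wrist");cv2.imwrite("pics/w1.png",c["image"]);pickle.dump(c,open("w1.pkl","wb"))
s=r.get_state();print(s["tcp_pos"],s["eef_rot"],s["joints"].round(1))
R=np.array(c["R"]);print(-R.T@np.array(c["t"]).ravel(),R.round(2).tolist())
E
```

```text
[ 0.20179623 -0.64376433  0.24483685] [ 1.79925613e+02 -8.55702192e-03 -1.62597616e+02] [-56.1  20.6   0.6  -0.  -70.1 -16.5]
[ 0.12998266 -0.66716348  0.38310914] [[-0.3, 0.95, 0.0], [0.92, 0.29, 0.28], [0.27, 0.08, -0.96]]
```

View pics/w1.png

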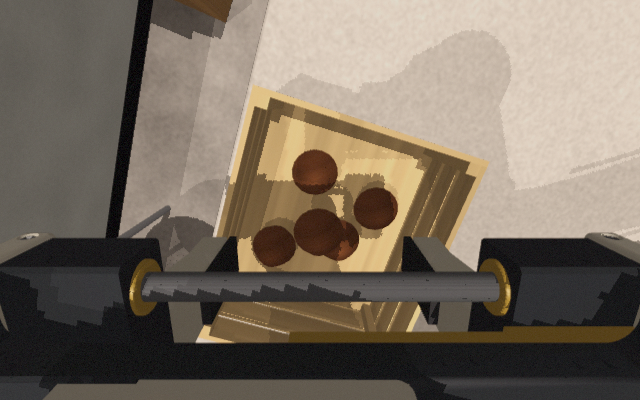

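The first move was refused and the arm is still at its start. The wrist view shows only the crate, centred near (350,200). I'll resend with full rows.

{"api": "step_arm", "payload": {
  "increments": [
    {"tx":0,"ty":0,"tz":45,"ax":0,"ay":0,"az":0,"claw":1},
    {"tx":0,"ty":10,"tz":30,"ax":0,"ay":0,"az":0,"claw":1},
    {"tx":10,"ty":40,"tz":0,"ax":0,"ay":0,"az":8,"claw":1},
    {"tx":20,"ty":40,"tz":0,"ax":0,"ay":0,"az":8,"claw":1},
    {"tx":30,"ty":38,"tz":0,"ax":0,"ay":0,"az":8,"claw":1},
    {"tx":30,"ty":38,"tz":0,"ax":0,"ay":0,"az":8,"claw":1},
    {"tx":30,"ty":38,"tz":0,"ax":0,"ay":0,"az":8,"claw":1},
    {"tx":30,"ty":38,"tz":0,"ax":0,"ay":0,"az":8,"claw":1},
    {"tx":30,"ty":38,"tz":0,"ax":0,"ay":0,"az":8,"claw":1},
    {"tx":30,"ty":38,"tz":0,"ax":0,"ay":0,"az":8,"claw":1},
    {"tx":26,"ty":32,"tz":0,"ax":0,"ay":0,"az":8,"claw":1},
    {"tx":26,"ty":32,"tz":0,"ax":0,"ay":0,"az":6,"claw":1}
  ],
  "newtons": 60
}}

```text
time_s: 1.35
tcp_pos: [0.4647, -0.2603, 0.3206]
eef_rot: [-180.0, 0.0, -84.2]
contact_force: [0.7, 0.1, 0.2]
gripper_width: 0.0876
```

```bash
python3 - <<'E'
from h import *
import pickle
for n in("wrist","top","side"):
    c=cap(n);cv2.imwrite(f"pics/{n}1.png",c["image"]);pickle.dump(c,open(n+"1.pkl","wb"))
    X=pts(c);ok=(X[...,0]>.40)&(X[...,0]<.78)&(X[...,1]>-.33)&(X[...,1]<-.19)
    for nm,z0,z1 in(("griptop",.092,.115),("grip",.06,.1)):
        P=X[ok&(X[...,2]>z0)&(X[...,2]<z1)&(X[...,0]<.55)]
        if len(P)>5: print(n,nm,len(P),P.mean(0).round(4),cv2.minAreaRect((P[:,:2]*1000).astype(np.float32)))
    P=X[ok&(X[...,2]>.03)&(X[...,2]<.0375)]
    if len(P)>5: print(n,"rim",len(P),cv2.minAreaRect((P[:,:2]*1000).astype(np.float32)))
E
```

```text
wrist griptop 266 [ 0.4645 -0.2659  0.1022] ((464.3570251464844, -264.94061279296875), (21.91529655456543, 14.246244430541992), 9.463135719299316)
wrist grip 107 [ 0.4655 -0.2715  0.0809] ((467.2670593261719, -269.5499267578125), (23.845151901245117, 9.652308464050293), 33.979679107666016)
wrist rim 2089 ((565.330078125, -250.51519775390625), (251.84634399414062, 76.61906433105469), 7.600417613983154)
top griptop 48 [ 0.4639 -0.2621  0.1019] ((464.2814025878906, -262.7624816894531), (22.53389549255371, 14.158614158630371), 5.997967720031738)
top grip 39 [ 0.4627 -0.2585  0.083 ] ((464.0626525878906, -262.0313720703125), (22.916452407836914, 15.436200141906738), 13.789826393127441)
top rim 184 ((506.904296875, -256.1447448730469), (134.3136749267578, 77.0383071899414), 7.691391468048096)
side griptop 75 [ 0.4635 -0.2685  0.0999] ((463.89996337890625, -266.6932067871094), (22.635334014892578, 17.68565559387207), 9.395733833312988)
side grip 147 [ 0.4626 -0.2703  0.0806] ((461.34765625, -270.3003845214844), (15.46300983428955, 25.759933471679688), 67.33979034423828)
side rim 709 ((566.095703125, -250.44805908203125), (255.5411834716797, 84.26986694335938), 7.365016460418701)
```

View pics/wrist1.png

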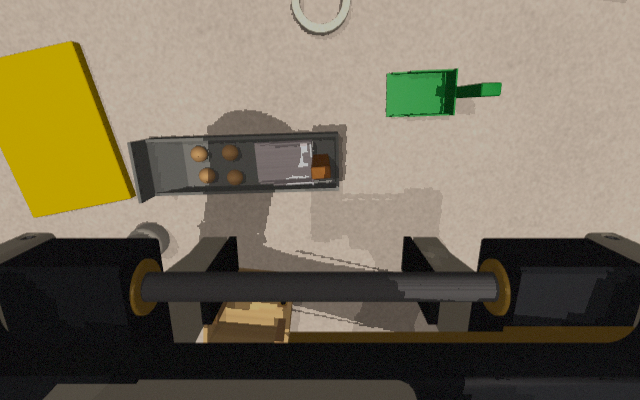

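The view shows the tray with beads near (200,155), (231,153), (208,175) and (235,177), and the grip at (320,165). The fits give the grip at about (0.464, -0.265), scoop yaw about 9° and tray yaw about 7.5°. Next I descend and grasp with the jaws along the scoop's x.

{"api": "step_arm", "payload": {
  "increments": [
    {"tx":0,"ty":-5,"tz":-45,"ax":0,"ay":0,"az":3,"claw":1},
    {"tx":0,"ty":0,"tz":-45,"ax":0,"ay":0,"az":0,"claw":1},
    {"tx":0,"ty":0,"tz":-45,"ax":0,"ay":0,"az":0,"claw":1},
    {"tx":0,"ty":0,"tz":-40,"ax":0,"ay":0,"az":0,"claw":1},
    {"tx":0,"ty":0,"tz":-30,"ax":0,"ay":0,"az":0,"claw":1},
    {"tx":0,"ty":0,"tz":-20,"ax":0,"ay":0,"az":0,"claw":1},
    {"tx":0,"ty":0,"tz":-11,"ax":0,"ay":0,"az":0,"claw":1},
    {"tx":0,"ty":0,"tz":0,"ax":0,"ay":0,"az":0,"claw":1}
  ],
  "newtons": 50
}}

```text
time_s: 2.3
tcp_pos: [0.4627, -0.2674, 0.0833]
eef_rot: [179.8, 0.1, -81.7]
contact_force: [0.2, 0.3, 0.1]
gripper_width: 0.0876
```

{"api": "step_arm", "payload": {
  "increments": [
    {"tx":0,"ty":0,"tz":0,"ax":0,"ay":0,"az":0,"claw":-0.2},
    {"tx":0,"ty":0,"tz":0,"ax":0,"ay":0,"az":0,"claw":-0.4},
    {"tx":0,"ty":0,"tz":0,"ax":0,"ay":0,"az":0,"claw":-0.6},
    {"tx":0,"ty":0,"tz":0,"ax":0,"ay":0,"az":0,"claw":-1},
    {"tx":0,"ty":0,"tz":0,"ax":0,"ay":0,"az":0,"claw":-1},
    {"tx":0,"ty":0,"tz":0,"ax":0,"ay":0,"az":0,"claw":-1},
    {"tx":0,"ty":0,"tz":0,"ax":0,"ay":0,"az":0,"claw":-1},
    {"tx":0,"ty":0,"tz":0,"ax":0,"ay":0,"az":0,"claw":-1}
  ]
}}

```text
time_s: 3.1
tcp_pos: [0.4639, -0.267, 0.0846]
eef_rot: [180.0, -0.0, -81.6]
contact_force: [0.2, 0.9, -0.0]
gripper_width: 0.0291
```

{"api": "step_arm", "payload": {
  "increments": [
    {"tx":0,"ty":0,"tz":0,"ax":0,"ay":0,"az":0,"claw":-1},
    {"tx":0,"ty":0,"tz":0,"ax":0,"ay":0,"az":0,"claw":-1},
    {"tx":0,"ty":0,"tz":0,"ax":0,"ay":0,"az":0,"claw":-1},
    {"tx":0,"ty":0,"tz":0,"ax":0,"ay":0,"az":0,"claw":-1}
  ],
  "newtons": 60
}}

```text
time_s: 3.5
tcp_pos: [0.4639, -0.2671, 0.0845]
eef_rot: [180.0, 0.0, -81.6]
contact_force: [-0.0, -0.0, -1.2]
gripper_width: 0.0215
```

```bash
python3 - <<'E'
from h import *
print(r.get_state()["gripper_width"])
for n in("side","top"):
    c=cap(n);im=c["image"]
    u,v=proj(c,[.58,-.25,.03]);k=90;u,v=int(u),int(v)
    print(n,u,v);cv2.imwrite(f"pics/{n}2.png",cv2.resize(im[v-75:v+75,u-90:u+90],None,fx=4,fy=4))
cv2.imwrite("pics/b2.png",np.hstack([cv2.resize(cv2.imread(f"pics/{n}2.png"),(400,333)) for n in("side","top")]))
E
```

```text
0.02152054372033582
side 360 261
top 395 182
```

View pics/b2.png

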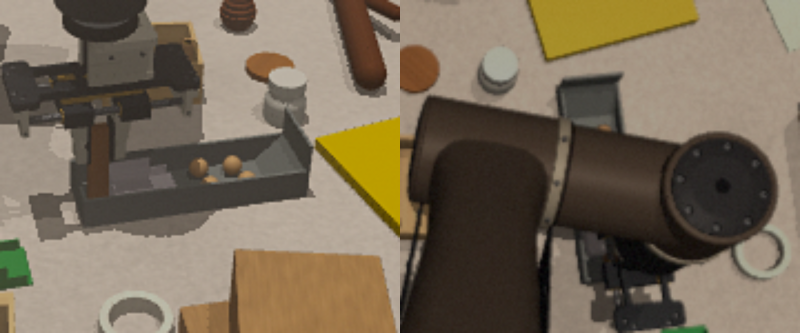

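The scoop is gripped (opening 21.5 mm), and the beads are still on the floor ahead of it. Next I push along the tray.

{"api": "step_arm", "payload": {
  "increments": [
    {"tx":5,"ty":2,"tz":0.5,"ax":0,"ay":0,"az":-0.4,"claw":-1},
    {"tx":8,"ty":2,"tz":0,"ax":0,"ay":0,"az":-0.4,"claw":-1},
    {"tx":9,"ty":1.5,"tz":0,"ax":0,"ay":0,"az":0,"claw":-1},
    {"tx":9,"ty":1.2,"tz":0,"ax":0,"ay":0,"az":0,"claw":-1},
    {"tx":9,"ty":1.2,"tz":0,"ax":0,"ay":0,"az":0,"claw":-1},
    {"tx":9,"ty":1.2,"tz":0,"ax":0,"ay":0,"az":0,"claw":-1},
    {"tx":9,"ty":1.2,"tz":0,"ax":0,"ay":0,"az":0,"claw":-1},
    {"tx":9,"ty":1.2,"tz":0,"ax":0,"ay":0,"az":0,"claw":-1},
    {"tx":9,"ty":1.2,"tz":0,"ax":0,"ay":0,"az":0,"claw":-1},
    {"tx":9,"ty":1.2,"tz":0,"ax":0,"ay":0,"az":0,"claw":-1},
    {"tx":9,"ty":1.2,"tz":0,"ax":0,"ay":0,"az":0,"claw":-1},
    {"tx":0,"ty":0,"tz":0,"ax":0,"ay":0,"az":0,"claw":-1}
  ]
}}

```text
time_s: 4.8
tcp_pos: [0.5572, -0.2522, 0.0847]
eef_rot: [179.8, 0.0, -82.4]
contact_force: [-4.2, -0.9, 1.8]
gripper_width: 0.0218
```

```bash
cat > look.py <<'E'
from h import *
import sys
def look(out,ctr=(.62,-.245,.03),k=(90,75)):
    ims=[]
    for n in("side","wrist"):
        c=cap(n);im=c["image"];u,v=proj(c,ctr) if n=="side" else (320,200);u,v=int(u),int(v)
        if n=="side": im=im[max(v-k[1],0):v+k[1],max(u-k[0],0):u+k[0]]
        ims.append(cv2.resize(im,(400,333)))
    cv2.imwrite(out,np.hstack(ims))
if __name__=="__main__": look(sys.argv[1],*( [tuple(map(float,sys.argv[2:5]))] if len(sys.argv)>2 else []))
E
python3 look.py pics/b3.png
```

```text
(no output)
```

View pics/b3.png

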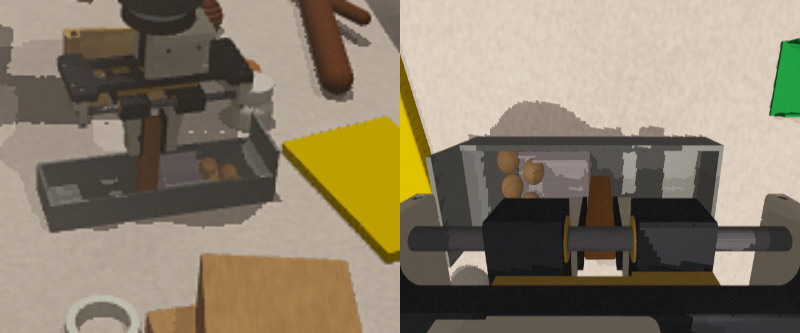

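Seven pictures viewed so far. This one shows two beads in the shovel near (530,175) and two at the foot of the slope near (510,160) and (512,185). I'll finish the push and tilt the lip up about the heel.

{"api": "step_arm", "payload": {
  "increments": [
    {"tx":3,"ty":0.4,"tz":0,"ax":0,"ay":0,"az":0,"claw":-1},
    {"tx":3,"ty":0.4,"tz":0,"ax":0,"ay":0,"az":0,"claw":-1},
    {"tx":2,"ty":0.3,"tz":0,"ax":0,"ay":0,"az":0,"claw":-1},
    {"tx":1,"ty":0,"tz":0,"ax":0,"ay":0,"az":0,"claw":-1},
    {"tx":0,"ty":0,"tz":0,"ax":0,"ay":0,"az":0,"claw":-1},
    {"tx":0,"ty":0,"tz":0,"ax":0,"ay":0,"az":0,"claw":-1}
  ]
}}

```text
time_s: 5.5
tcp_pos: [0.559, -0.2518, 0.0855]
eef_rot: [179.2, 0.1, -82.5]
contact_force: [-26.6, -2.7, 22.2]
gripper_width: 0.0213
```

```bash
python3 - <<'E'
from h import *
c=cap("wrist");im=c["image"];X=pts(c);hsv=cv2.cvtColor(im,cv2.COLOR_BGR2HSV)
m=((hsv[...,0]<18)&(hsv[...,1]>110)&(hsv[...,2]>60)).astype(np.uint8)
n,lab,s,ce=cv2.connectedComponentsWithStats(m[150:260,60:330])
for i in range(1,n):
    if s[i,4]>30: 
        P=X[150:260,60:330][lab==i];print(s[i],np.nanmean(P,0).round(4),np.nanmin(P,0).round(3),np.nanmax(P,0).round(3))
cv2.imwrite("pics/c4.png",cv2.resize(im[150:300,40:340],None,fx=2.5,fy=2.5))
print(r.get_state()["tcp_pos"])
E
```

```text
[ 97  31  35  27 780] [ 0.653  -0.2621  0.0238] [ 0.645 -0.27   0.015] [ 0.664 -0.252  0.028]
[137  40  34  31 769] [ 0.6281 -0.2567  0.0239] [ 0.619 -0.266  0.015] [ 0.639 -0.246  0.028]
[104  59  35  29 823] [ 0.649  -0.2415  0.0223] [ 0.64  -0.25   0.013] [ 0.661 -0.231  0.027]
[ 239   61   31   49 1379] [ 0.5616 -0.2563  0.0501] [ 0.552 -0.258  0.006] [ 0.57  -0.254  0.082]
[136  81  27   7 148] [ 0.6314 -0.2346  0.0194] [ 0.624 -0.237  0.014] [ 0.64  -0.231  0.024]
[ 0.55907468 -0.2518327   0.08543621]
```

{"api": "step_arm", "payload": {
  "increments": [
    {"tx":-1,"ty":0,"tz":0.5,"ax":0.2,"ay":-1.5,"az":0,"claw":-1},
    {"tx":-0.5,"ty":0,"tz":0.5,"ax":0.2,"ay":-1.5,"az":0,"claw":-1},
    {"tx":0,"ty":0,"tz":0.5,"ax":0.2,"ay":-1.5,"az":0,"claw":-1},
    {"tx":0.5,"ty":0.1,"tz":0.5,"ax":0.2,"ay":-1.5,"az":0,"claw":-1},
    {"tx":0.5,"ty":0.1,"tz":0.5,"ax":0.2,"ay":-1.5,"az":0,"claw":-1},
    {"tx":0.5,"ty":0.1,"tz":0.5,"ax":0.2,"ay":-1.5,"az":0,"claw":-1}
  ]
}}

```text
time_s: 6.15
tcp_pos: [0.5679, -0.2504, 0.0884]
eef_rot: [-170.7, -0.0, -82.4]
contact_force: [0.0, -0.5, -2.4]
gripper_width: 0.0216
```

```bash
cat > beads.py <<'E'
from h import *
c=cap("wrist");im=c["image"];X=pts(c);hsv=cv2.cvtColor(im,cv2.COLOR_BGR2HSV)
m=((hsv[...,0]<18)&(hsv[...,1]>110)&(hsv[...,2]>60)).astype(np.uint8)
m[:100]=0;m[300:]=0
n,lab,s,ce=cv2.connectedComponentsWithStats(m)
for i in range(1,n):
    if s[i,4]>60: 
        P=X[lab==i];print(s[i],np.nanmean(P,0).round(4),np.nanmin(P,0).round(3),np.nanmax(P,0).round(3))
cv2.imwrite("pics/cw.png",cv2.resize(im[120:300,40:360],None,fx=2,fy=2))
s=r.get_state();print(s["tcp_pos"],s["eef_rot"])
E
python3 beads.py
```

```text
[ 160  185   39   54 1477] [ 0.6682 -0.2466  0.0423] [ 0.605 -0.285  0.031] [ 0.681 -0.227  0.147]
[240 196  33  26 712] [ 0.6189 -0.257   0.0354] [ 0.61  -0.264  0.025] [ 0.63  -0.246  0.04 ]
[ 297  211   46   61 2321] [ 0.5725 -0.2551  0.0638] [ 0.557 -0.285  0.009] [ 0.591 -0.251  0.148]
[239 231  24   7 121] [ 0.6227 -0.2354  0.0316] [ 0.616 -0.237  0.026] [ 0.631 -0.233  0.036]
[ 0.56719557 -0.25038117  0.08840336] [-1.70675006e+02  3.49678266e-04 -8.23983741e+01]
```

View pics/cw.png

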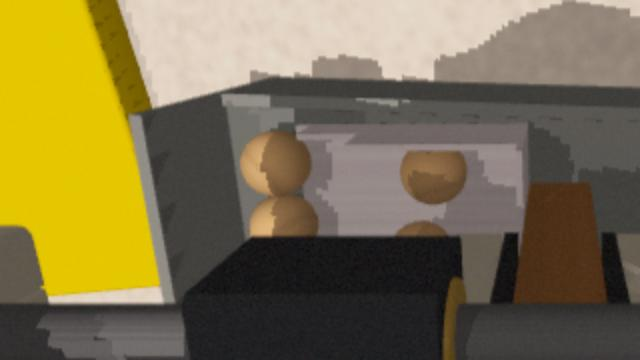

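Eight viewed. Two beads are well inside, near (433,175) and (422,230). Two sit on the lip against the slope, near (275,162) and (284,215). I'll push the lip farther under them.

{"api": "step_arm", "payload": {
  "increments": [
    {"tx":3,"ty":0.4,"tz":0.5,"ax":0,"ay":0,"az":0,"claw":-1},
    {"tx":3,"ty":0.4,"tz":0.5,"ax":0,"ay":0,"az":0,"claw":-1},
    {"tx":2,"ty":0.3,"tz":0.5,"ax":0,"ay":0,"az":0,"claw":-1},
    {"tx":0,"ty":0,"tz":0,"ax":0,"ay":0,"az":0,"claw":-1}
  ]
}}

```text
time_s: 6.6
tcp_pos: [0.5734, -0.2496, 0.0894]
eef_rot: [-171.1, 0.0, -82.4]
contact_force: [-8.5, -1.2, 5.4]
gripper_width: 0.0214
```

```bash
python3 beads.py
```

```text
[205 196  33  29 799] [ 0.6466 -0.2515  0.0391] [ 0.639 -0.26   0.028] [ 0.658 -0.241  0.044]
[268 196  30  26 670] [ 0.6073 -0.2585  0.0336] [ 0.599 -0.266  0.025] [ 0.618 -0.248  0.038]
[ 297  211   46   61 2339] [ 0.5779 -0.2543  0.0646] [ 0.563 -0.284  0.002] [ 0.596 -0.24   0.148]
[215 226  31  13 293] [ 0.6405 -0.2359  0.0374] [ 0.598 -0.286  0.028] [ 0.651 -0.23   0.145]
[274 231  22   7  93] [ 0.6057 -0.2379  0.0282] [ 0.599 -0.239  0.024] [ 0.613 -0.235  0.032]
[ 0.57341049 -0.24966078  0.08936412] [-1.71134492e+02  2.77105258e-02 -8.23884933e+01]
```

All four beads are now in the shovel: the front pair rolled back to x≈0.645. I'll tilt back further and lift.

{"api": "step_arm", "payload": {
  "increments": [
    {"tx":-1,"ty":0,"tz":3,"ax":0.2,"ay":-1.5,"az":0,"claw":-1},
    {"tx":-2,"ty":0,"tz":4,"ax":0.2,"ay":-1.5,"az":0,"claw":-1},
    {"tx":-2,"ty":0,"tz":6,"ax":0.2,"ay":-1.5,"az":0,"claw":-1},
    {"tx":-2,"ty":0,"tz":9,"ax":0.2,"ay":-1.5,"az":0,"claw":-1},
    {"tx":0,"ty":0,"tz":14,"ax":0,"ay":0,"az":0,"claw":-1},
    {"tx":0,"ty":0,"tz":20,"ax":0,"ay":0,"az":0,"claw":-1},
    {"tx":0,"ty":0,"tz":22,"ax":0,"ay":0,"az":0,"claw":-1},
    {"tx":0,"ty":0,"tz":22,"ax":0,"ay":0,"az":0,"claw":-1},
    {"tx":0,"ty":0,"tz":18,"ax":0,"ay":0,"az":0,"claw":-1},
    {"tx":0,"ty":0,"tz":12,"ax":0,"ay":0,"az":0,"claw":-1},
    {"tx":0,"ty":0,"tz":5,"ax":0,"ay":0,"az":0,"claw":-1},
    {"tx":0,"ty":0,"tz":0,"ax":0,"ay":0,"az":0,"claw":-1}
  ]
}}

```text
time_s: 7.85
tcp_pos: [0.5681, -0.2495, 0.2254]
eef_rot: [-164.8, -0.0, -82.4]
contact_force: [0.1, 0.1, -1.8]
gripper_width: 0.0212
```

```bash
python3 beads.py; python3 -c "
from h import *
print(r.get_state()['joints'].round(1))
import pickle
c=cap('top');pickle.dump(c,open('top2.pkl','wb'));X=pts(c)
m=(X[...,2]>.05)&(X[...,2]<.068)&(abs(X[...,0]-.548)<.08)&(abs(X[...,1]+.026)<.07);P=X[m];print(len(P),cv2.minAreaRect((P[:,:2]*1000).astype(np.float32)))
cv2.imwrite('pics/top2.png',c['image'])"
```

```text
[ 235  196   63   42 1740] [ 0.6197 -0.2518  0.1761] [ 0.6   -0.265  0.165] [ 0.639 -0.232  0.184]
[ 297  211   46   61 2295] [ 0.5752 -0.2536  0.2007] [ 0.553 -0.285  0.146] [ 0.598 -0.25   0.284]
[274 231  22   8  91] [ 0.6065 -0.2369  0.1683] [ 0.601 -0.238  0.164] [ 0.614 -0.234  0.171]
[ 0.56769392 -0.24935758  0.22436888] [-1.64875055e+02  1.36744081e-02 -8.24012965e+01]
[ -8.3   9.5 -16.7  -5.4 -49.3  18.9]
193 ((547.8240966796875, 2.701082229614258), (49.4127197265625, 125.25936126708984), 86.9536361694336)
```

{"api": "step_arm", "payload": {
  "increments": [
    {"tx":-5,"ty":8,"tz":0,"ax":0,"ay":0,"az":0,"claw":-1},
    {"tx":-12,"ty":18,"tz":0,"ax":0,"ay":0,"az":0,"claw":-1},
    {"tx":-17,"ty":26,"tz":0,"ax":0,"ay":0,"az":0,"claw":-1},
    {"tx":-19,"ty":30,"tz":0,"ax":0,"ay":0,"az":0,"claw":-1},
    {"tx":-19,"ty":30,"tz":0,"ax":0,"ay":0,"az":0,"claw":-1},
    {"tx":-19,"ty":30,"tz":0,"ax":0,"ay":0,"az":0,"claw":-1},
    {"tx":-18,"ty":28,"tz":-10,"ax":0,"ay":0,"az":0,"claw":-1},
    {"tx":-13,"ty":20,"tz":-15,"ax":0,"ay":0,"az":0,"claw":-1},
    {"tx":-9,"ty":13,"tz":-15,"ax":0,"ay":0,"az":0,"claw":-1},
    {"tx":-5,"ty":8,"tz":-13,"ax":0,"ay":0,"az":0,"claw":-1},
    {"tx":0,"ty":0,"tz":-7,"ax":0,"ay":0,"az":0,"claw":-1},
    {"tx":0,"ty":0,"tz":0,"ax":0,"ay":0,"az":0,"claw":-1}
  ]
}}

```text
time_s: 9.15
tcp_pos: [0.4311, -0.0385, 0.1635]
eef_rot: [-165.0, -0.0, -82.3]
contact_force: [0.2, 0.1, -0.0]
gripper_width: 0.0216
```

```bash
python3 beads.py; python3 - <<'E'
from h import *
s=r.get_state();print(s["joints"].round(1))
c=cap("wrist");im=c["image"];cv2.imwrite("pics/w5.png",im)
X=pts(c);g=(im.max(2).astype(int)-im.min(2)<25)&(im.max(2)>90)&(X[...,2]>.06)&(X[...,2]<.15)&(X[...,0]>.43)
P=X[g];print(len(P),np.nanmax(P,0),np.nanmin(P,0))
E
```

```text
[   0  100   32  144 3784] [0.8258 0.0125 0.0354] [ 0.506 -0.07   0.024] [0.858 0.107 0.239]
[ 169  118  146   69 2230] [ 0.5192 -0.0639  0.03  ] [ 0.485 -0.081 -0.001] [ 0.605 -0.026  0.061]
[ 163  128   49  106 2540] [ 0.5988 -0.0287  0.0389] [ 0.574 -0.074  0.004] [0.606 0.018 0.061]
[  91  138   52   56 2241] [ 0.7076 -0.0127  0.0087] [ 0.679 -0.042 -0.001] [0.743 0.021 0.012]
[ 236  196   62   42 1702] [ 0.4815 -0.0403  0.1137] [ 0.462 -0.054  0.102] [ 0.501 -0.021  0.121]
[ 297  211   46   61 2274] [ 0.4383 -0.0424  0.1381] [ 0.416 -0.073 -0.001] [ 0.486 -0.004  0.22 ]
[274 230  23   7 107] [ 0.4692 -0.0264  0.1065] [ 0.463 -0.028  0.101] [ 0.476 -0.024  0.11 ]
[ 99 249  39  23 456] [0.6764 0.0823 0.0455] [ 0.461 -0.074  0.015] [0.711 0.101 0.242]
[ 0.43177597 -0.03857709  0.16427543] [-1.64921633e+02 -2.56944124e-02 -8.23656710e+01]
[ 25.1  -7.8 -48.8   7.9 -34.9 -23.4]
4405 [ 0.72504693 -0.0084555   0.13032997] [ 0.45418714 -0.13973077  0.06000093]
```

View pics/w5.png

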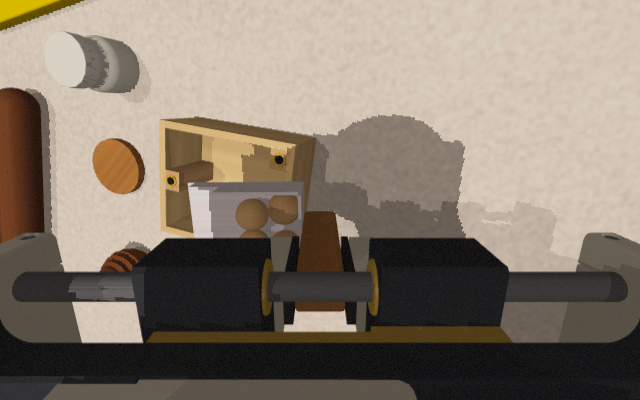

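Nine viewed. The shovel is over the box with the beads near (252,214) and (283,208), and two more just below. Now I pour, pivoting about the lip.

{"api": "step_arm", "payload": {
  "increments": [
    {"tx":5.8,"ty":0.8,"tz":0.3,"ax":-0.65,"ay":4.95,"az":0,"claw":-1},
    {"tx":5.8,"ty":0.8,"tz":0.3,"ax":-0.65,"ay":4.95,"az":0,"claw":-1},
    {"tx":5.8,"ty":0.8,"tz":0.3,"ax":-0.65,"ay":4.95,"az":0,"claw":-1},
    {"tx":7.9,"ty":1,"tz":5,"ax":-0.65,"ay":4.95,"az":0,"claw":-1},
    {"tx":7.9,"ty":1,"tz":5,"ax":-0.65,"ay":4.95,"az":0,"claw":-1},
    {"tx":7.9,"ty":1,"tz":5,"ax":-0.65,"ay":4.95,"az":0,"claw":-1},
    {"tx":9.4,"ty":1.2,"tz":4.7,"ax":-0.65,"ay":4.95,"az":0,"claw":-1},
    {"tx":9.4,"ty":1.2,"tz":4.7,"ax":-0.65,"ay":4.95,"az":0,"claw":-1},
    {"tx":9.4,"ty":1.2,"tz":4.7,"ax":-0.65,"ay":4.95,"az":0,"claw":-1},
    {"tx":10.2,"ty":1.3,"tz":2,"ax":-0.65,"ay":4.95,"az":0,"claw":-1},
    {"tx":10.2,"ty":1.3,"tz":2,"ax":-0.65,"ay":4.95,"az":0,"claw":-1},
    {"tx":10.2,"ty":1.3,"tz":2,"ax":-0.65,"ay":4.95,"az":0,"claw":-1}
  ]
}}

```text
time_s: 10.45
tcp_pos: [0.5334, -0.0262, 0.2006]
eef_rot: [135.1, 0.1, -82.5]
contact_force: [1.1, -0.1, -0.9]
gripper_width: 0.0211
```

{"api": "step_arm", "payload": {
  "increments": [
    {"tx":7,"ty":1,"tz":1,"ax":-0.45,"ay":3.5,"az":0,"claw":-1},
    {"tx":0,"ty":0,"tz":0,"ax":0,"ay":0,"az":0,"claw":-1},
    {"tx":0,"ty":0,"tz":0,"ax":0,"ay":0,"az":0,"claw":-1},
    {"tx":0,"ty":0,"tz":0,"ax":0,"ay":0,"az":0,"claw":-1},
    {"tx":0,"ty":0,"tz":15,"ax":0,"ay":0,"az":0,"claw":-1},
    {"tx":0,"ty":0,"tz":20,"ax":0,"ay":0,"az":0,"claw":-1},
    {"tx":0,"ty":0,"tz":20,"ax":0,"ay":0,"az":0,"claw":-1},
    {"tx":0,"ty":0,"tz":0,"ax":0,"ay":0,"az":0,"claw":-1}
  ]
}}

```text
time_s: 11.25
tcp_pos: [0.5396, -0.0248, 0.2614]
eef_rot: [132.2, 0.1, -82.4]
contact_force: [0.6, -0.4, -1.0]
gripper_width: 0.0216
```

```bash
cat > bx.py <<'E'
from h import *
s=r.get_state();print(s["tcp_pos"],s["eef_rot"],s["joints"].round(1))
ims=[]
for n in("side","top"):
    c=cap(n);u,v=map(int,proj(c,[.548,-.026,.05]));k=45 if n=="side" else 45
    ims.append(cv2.resize(c["image"][v-k:v+k,u-k:u+k],(399,399)))
c=cap("wrist");cv2.imwrite("pics/w6.png",c["image"])
cv2.imwrite("pics/bx.png",np.hstack(ims))
E
python3 bx.py
```

```text
[ 0.53960671 -0.02483169  0.26139494] [ 1.32166187e+02  1.01877446e-01 -8.24213856e+01] [  14.4   36.1   15.2   -5.8 -116.7   -7.1]
```

View pics/bx.png

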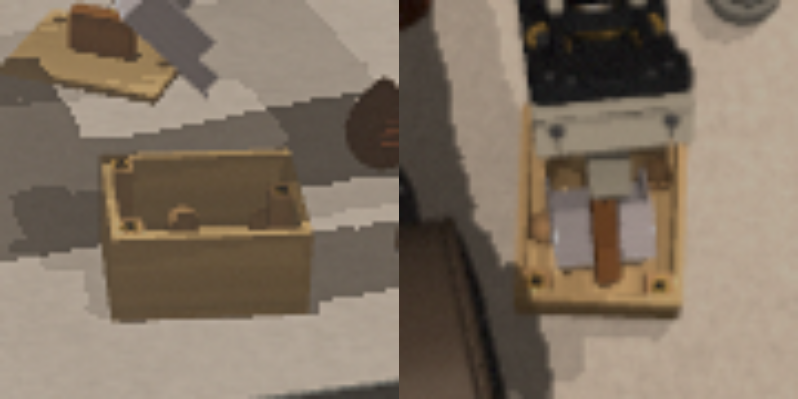

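Ten viewed. Beads lie in the box near (183,215) and (260,215) in the side view, and near (540,228), (565,180) and (655,165) in the top view. I'll count them once the view is clear, and return the scoop to the tray now.

{"api": "step_arm", "payload": {
  "increments": [
    {"tx":0,"ty":-10,"tz":0,"ax":0.79,"ay":-5.92,"az":0,"claw":-1},
    {"tx":-6,"ty":-20,"tz":0,"ax":0.79,"ay":-5.92,"az":0,"claw":-1},
    {"tx":-8,"ty":-28,"tz":0,"ax":0.79,"ay":-5.92,"az":0,"claw":-1},
    {"tx":-8,"ty":-28,"tz":0,"ax":0.79,"ay":-5.92,"az":0,"claw":-1},
    {"tx":-8,"ty":-28,"tz":0,"ax":0.79,"ay":-5.92,"az":0,"claw":-1},
    {"tx":-8,"ty":-28,"tz":0,"ax":0.79,"ay":-5.92,"az":0,"claw":-1},
    {"tx":-8,"ty":-28,"tz":0,"ax":0.79,"ay":-5.92,"az":0,"claw":-1},
    {"tx":-8,"ty":-28,"tz":0,"ax":0.79,"ay":-5.92,"az":0,"claw":-1},
    {"tx":-6,"ty":-25,"tz":0,"ax":0,"ay":0,"az":0,"claw":-1},
    {"tx":-4,"ty":-15,"tz":-20,"ax":0,"ay":0,"az":0,"claw":-1},
    {"tx":0,"ty":0,"tz":-30,"ax":0,"ay":0,"az":0,"claw":-1},
    {"tx":0,"ty":0,"tz":0,"ax":0,"ay":0,"az":0,"claw":-1}
  ]
}}

```text
time_s: 12.6
tcp_pos: [0.4715, -0.2621, 0.2027]
eef_rot: [179.1, 0.3, -82.5]
contact_force: [-1.2, 1.2, -1.8]
gripper_width: 0.0217
```

```bash
cat > cnt.py <<'E'
from h import *
s=r.get_state();print(s["tcp_pos"].round(4),s["eef_rot"].round(2))
for n in("top","side"):
    c=cap(n);im=c["image"];X=pts(c);m=(abs(X[...,0]-.548)<.054)&(abs(X[...,1]+.026)<.044)&(X[...,2]<.045)&(X[...,2]>.013)
    k,lab,st,ce=cv2.connectedComponentsWithStats(m.astype(np.uint8))
    for i in range(1,k):
        if st[i,4]>8: print(n,st[i],np.nanmean(X[lab==i],0).round(3),np.nanmax(X[lab==i],0)[2].round(3))
    u,v=map(int,proj(c,[.548,-.026,.05]));cv2.imwrite(f"pics/box_{n}.png",cv2.resize(im[v-35:v+35,u-35:u+35],(399,399),interpolation=cv2.INTER_CUBIC))
cv2.imwrite("pics/box.png",np.hstack([cv2.imread(f"pics/box_{n}.png") for n in("top","side")]))
E
python3 cnt.py
```

```text
[ 0.4715 -0.2621  0.2027] [179.08   0.33 -82.47]
top [303 173   7   8  29] [0.591 0.005 0.023] 0.032
top [313 180   4   6  20] [ 0.574 -0.021  0.023] 0.029
top [301 191   7   8  44] [0.538 0.008 0.024] 0.039
side [332 202  25  12  89] [0.576 0.003 0.032] 0.045
side [330 206   8   9  38] [0.543 0.004 0.023] 0.032
```

{"api": "step_arm", "payload": {
  "increments": [
    {"tx":2,"ty":-0.5,"tz":-35,"ax":0,"ay":0,"az":0,"claw":-1},
    {"tx":0,"ty":0,"tz":-35,"ax":0,"ay":0,"az":0,"claw":-1},
    {"tx":0,"ty":0,"tz":-25,"ax":0,"ay":0,"az":0,"claw":-1},
    {"tx":0,"ty":0,"tz":-12,"ax":0,"ay":0,"az":0,"claw":-1},
    {"tx":0,"ty":0,"tz":-6,"ax":0,"ay":0,"az":0,"claw":-1},
    {"tx":0,"ty":0,"tz":-3,"ax":0,"ay":0,"az":0,"claw":-1},
    {"tx":0,"ty":0,"tz":0,"ax":0,"ay":0,"az":0,"claw":-1},
    {"tx":0,"ty":0,"tz":0,"ax":0,"ay":0,"az":0,"claw":-1}
  ]
}}

```text
time_s: 13.5
tcp_pos: [0.4776, -0.2632, 0.0917]
eef_rot: [179.6, 0.1, -82.3]
contact_force: [0.8, 0.2, -1.4]
gripper_width: 0.0219
```

{"api": "step_arm", "payload": {
  "increments": [
    {"tx":0,"ty":0,"tz":-2,"ax":0,"ay":0,"az":0,"claw":-1},
    {"tx":0,"ty":0,"tz":-2,"ax":0,"ay":0,"az":0,"claw":-1},
    {"tx":0,"ty":0,"tz":-1,"ax":0,"ay":0,"az":0,"claw":-1},
    {"tx":0,"ty":0,"tz":0,"ax":0,"ay":0,"az":0,"claw":-1}
  ]
}}

```text
time_s: 13.9
tcp_pos: [0.4767, -0.2631, 0.0854]
eef_rot: [179.5, 0.1, -82.4]
contact_force: [-0.4, -0.0, -1.2]
gripper_width: 0.022
```

{"api": "step_arm", "payload": {
  "increments": [
    {"tx":0,"ty":0,"tz":-1,"ax":0,"ay":0,"az":0,"claw":-1},
    {"tx":0,"ty":0,"tz":0,"ax":0,"ay":0,"az":0,"claw":-1},
    {"tx":0,"ty":0,"tz":0,"ax":0,"ay":0,"az":0,"claw":-1}
  ]
}}

```text
time_s: 14.2
tcp_pos: [0.4768, -0.2632, 0.0851]
eef_rot: [179.5, 0.1, -82.3]
contact_force: [-2.9, 2.3, 6.2]
gripper_width: 0.0213
```

{"api": "step_arm", "payload": {
  "increments": [
    {"tx":0,"ty":0,"tz":0.5,"ax":0,"ay":0,"az":0,"claw":0},
    {"tx":0,"ty":0,"tz":0,"ax":0,"ay":0,"az":0,"claw":0},
    {"tx":0,"ty":0,"tz":0,"ax":0,"ay":0,"az":0,"claw":0},
    {"tx":0,"ty":0,"tz":0,"ax":0,"ay":0,"az":0,"claw":0},
    {"tx":0,"ty":0,"tz":0,"ax":0,"ay":0,"az":0,"claw":0},
    {"tx":0,"ty":0,"tz":20,"ax":0,"ay":0,"az":0,"claw":0},
    {"tx":0,"ty":0,"tz":40,"ax":0,"ay":0,"az":0,"claw":0},
    {"tx":0,"ty":0,"tz":45,"ax":0,"ay":0,"az":0,"claw":0},
    {"tx":0,"ty":0,"tz":45,"ax":0,"ay":0,"az":0,"claw":0},
    {"tx":0,"ty":0,"tz":40,"ax":0,"ay":0,"az":0,"claw":0},
    {"tx":0,"ty":0,"tz":0,"ax":0,"ay":0,"az":0,"claw":0}
  ]
}}

```text
time_s: 15.3
tcp_pos: [0.4793, -0.2642, 0.2815]
eef_rot: [-180.0, -0.1, -82.3]
contact_force: [0.5, 0.6, -1.0]
gripper_width: 0.0436
```

```bash
python3 cnt.py
```

```text
[ 0.4793 -0.2642  0.2815] [-1.7999e+02 -1.5000e-01 -8.2310e+01]
top [303 173   8   8  48] [0.592 0.002 0.023] 0.032
top [313 176   5  10  37] [ 0.579 -0.022  0.026] 0.042
top [301 191   7   8  45] [0.538 0.008 0.023] 0.031
side [317 202  39  13 232] [0.55  0.007 0.029] 0.045
```

View pics/box.png

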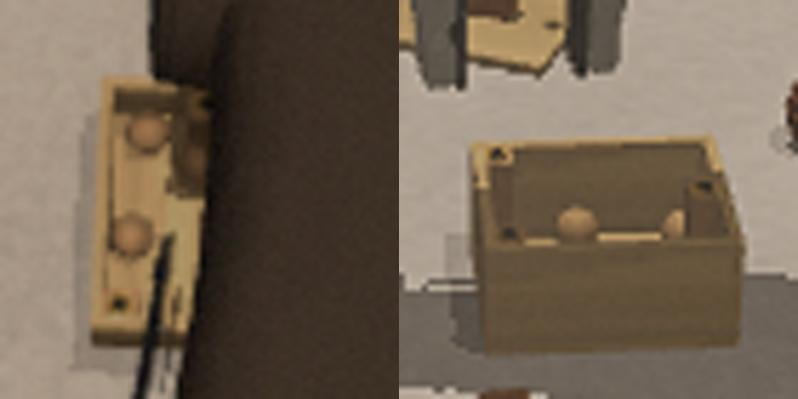

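Eleven viewed. Beads are near (150,130), (130,235) and partly at (195,155) in the top view. Moving over the cover should clear it; I'll check numerically from there.

{"api": "step_arm", "payload": {
  "increments": [
    {"tx":0,"ty":30,"tz":0,"ax":0,"ay":0,"az":4.7,"claw":0.5},
    {"tx":2,"ty":46,"tz":0,"ax":0,"ay":0,"az":5.2,"claw":0.5},
    {"tx":3,"ty":47,"tz":0,"ax":0,"ay":0,"az":5.2,"claw":0.5},
    {"tx":3,"ty":47,"tz":0,"ax":0,"ay":0,"az":5.2,"claw":0.5},
    {"tx":3,"ty":47,"tz":0,"ax":0,"ay":0,"az":5.2,"claw":0.5},
    {"tx":3,"ty":47,"tz":0,"ax":0,"ay":0,"az":5.2,"claw":0.5},
    {"tx":3,"ty":47,"tz":0,"ax":0,"ay":0,"az":5.2,"claw":0.5},
    {"tx":3,"ty":47,"tz":0,"ax":0,"ay":0,"az":5.2,"claw":0.5},
    {"tx":3,"ty":47,"tz":0,"ax":0,"ay":0,"az":5.2,"claw":0.5},
    {"tx":3,"ty":47,"tz":-20,"ax":0,"ay":0,"az":5.2,"claw":0.5},
    {"tx":2,"ty":45,"tz":-20,"ax":0,"ay":0,"az":5.2,"claw":0.5},
    {"tx":2,"ty":40,"tz":-20,"ax":0,"ay":0,"az":0,"claw":0.5}
  ]
}}

```text
time_s: 16.6
tcp_pos: [0.5058, 0.2746, 0.2132]
eef_rot: [179.4, 0.2, -25.4]
contact_force: [1.1, 0.2, -0.1]
gripper_width: 0.0656
```

```bash
python3 cnt.py; cat > cov.py <<'E'
from h import *
import pickle
for n in("wrist","side","top"):
    c=cap(n);im=c["image"];X=pts(c);pickle.dump(c,open(n+"3.pkl","wb"))
    ok=(abs(X[...,0]-.509)<.1)&(abs(X[...,1]-.272)<.1)
    P=X[ok&(X[...,2]>.033)&(X[...,2]<.046)]
    if len(P)>10: print(n,"handle",len(P),P.mean(0).round(4),cv2.minAreaRect((P[:,:2]*1000).astype(np.float32)))
    hsv=cv2.cvtColor(im,cv2.COLOR_BGR2HSV)
    m=ok&(X[...,2]<.011)&(hsv[...,1]>75)&(hsv[...,0]<25); P=X[m]
    if len(P)>10: print(n,"plate",len(P),cv2.minAreaRect((P[:,:2]*1000).astype(np.float32)))
    cv2.imwrite(f"pics/{n}3.png",im)
print(r.get_state()["joints"].round(1))
E
python3 cov.py
```

```text
[0.5058 0.2746 0.2132] [ 1.7937e+02  1.7000e-01 -2.5440e+01]
top [303 174   8   7  45] [0.591 0.002 0.024] 0.032
top [313 176   7  10  58] [ 0.579 -0.026  0.026] 0.045
top [325 179   7   8  44] [ 0.575 -0.06   0.023] 0.033
top [301 191   7   8  45] [0.538 0.008 0.024] 0.031
side [317 203   9   9  42] [0.506 0.008 0.033] 0.045
side [325 202  31  13 166] [0.559 0.005 0.028] 0.045
wrist handle 805 [0.5101 0.2707 0.0389] ((509.2730407714844, 270.8715515136719), (15.051687240600586, 49.905269622802734), 64.1648941040039)
wrist plate 9955 ((507.87652587890625, 271.8084411621094), (106.32998657226562, 127.11131286621094), 63.68385696411133)
side handle 57 [0.5082 0.2669 0.0381] ((507.83233642578125, 267.99700927734375), (23.99125099182129, 50.4620361328125), 64.82612609863281)
side plate 489 ((512.0870361328125, 281.82177734375), (146.93722534179688, 130.20474243164062), 64.3567123413086)
top plate 730 ((509.3031921386719, 275.1696472167969), (110.3166275024414, 125.17784118652344), 64.31578063964844)
[ 47.8  12.9 -14.4   0.  -63.5  16.6]
```

The top view shows separate beads in the box at (303,174), (325,179) and (301,191), with a fourth blob next to the block. Next I grasp the cover handle.

{"api": "step_arm", "payload": {
  "increments": [
    {"tx":3.5,"ty":-3.5,"tz":-40,"ax":0,"ay":0,"az":-0.4,"claw":0.2},
    {"tx":0,"ty":0,"tz":-45,"ax":0,"ay":0,"az":0,"claw":0.2},
    {"tx":0,"ty":0,"tz":-45,"ax":0,"ay":0,"az":0,"claw":0.2},
    {"tx":0,"ty":0,"tz":-30,"ax":0,"ay":0,"az":0,"claw":0.2},
    {"tx":0,"ty":0,"tz":-15,"ax":0,"ay":0,"az":0,"claw":0.2},
    {"tx":0,"ty":0,"tz":-6,"ax":0,"ay":0,"az":0,"claw":0.2},
    {"tx":0,"ty":0,"tz":0,"ax":0,"ay":0,"az":0,"claw":0.2},
    {"tx":0,"ty":0,"tz":0,"ax":0,"ay":0,"az":0,"claw":0.2}
  ]
}}

```text
time_s: 17.65
tcp_pos: [0.511, 0.2694, 0.0358]
eef_rot: [179.6, 0.1, -26.1]
contact_force: [0.0, 0.4, 0.5]
gripper_width: 0.0523
```

{"api": "step_arm", "payload": {
  "increments": [
    {"tx":-1.5,"ty":1.5,"tz":-3,"ax":0,"ay":0,"az":0,"claw":0.2},
    {"tx":0,"ty":0,"tz":-2.5,"ax":0,"ay":0,"az":0,"claw":0},
    {"tx":0,"ty":0,"tz":0,"ax":0,"ay":0,"az":0,"claw":-0.3},
    {"tx":0,"ty":0,"tz":0,"ax":0,"ay":0,"az":0,"claw":-0.5},
    {"tx":0,"ty":0,"tz":0,"ax":0,"ay":0,"az":0,"claw":-1},
    {"tx":0,"ty":0,"tz":0,"ax":0,"ay":0,"az":0,"claw":-1},
    {"tx":0,"ty":0,"tz":0,"ax":0,"ay":0,"az":0,"claw":-1},
    {"tx":0,"ty":0,"tz":0,"ax":0,"ay":0,"az":0,"claw":-1},
    {"tx":0,"ty":0,"tz":0,"ax":0,"ay":0,"az":0,"claw":-1}
  ],
  "newtons": 50
}}

```text
time_s: 18.55
tcp_pos: [0.5089, 0.271, 0.0293]
eef_rot: [179.5, 0.1, -26.0]
contact_force: [-1.5, 0.4, 3.7]
gripper_width: 0.0156
```

```bash
python3 - <<'E'
from h import *
import pickle
s=r.get_state();print(s["tcp_pos"].round(4),s["eef_rot"].round(2),s["gripper_width"])
c=cap("top");im=c["image"];pickle.dump(c,open("top4.pkl","wb"));X=pts(c)
u,v=map(int,proj(c,[.548,-.026,.06]))
m=(abs(X[...,0]-.548)<.08)&(abs(X[...,1]+.026)<.07)&(X[...,2]>.05)&(X[...,2]<.07)
P=X[m];print("rim",len(P),cv2.minAreaRect((P[:,:2]*1000).astype(np.float32)))
# outline by colour: depth mask filled > .03
g=cv2.cvtColor(im,cv2.COLOR_BGR2GRAY)
for nm,b in(("h0",(-50,38)),("h1",(-50,-38)),("h2",(50,0))):
    pu,pv=proj(c,[.548+b[0]/1e3,-.026+b[1]/1e3,.06]);a,b2=int(round(pu)),int(round(pv))
    w=g[b2-4:b2+5,a-4:a+5].astype(float);k=np.clip(np.percentile(w,60)-15-w,0,None);k[k<k.max()*.35]=0
    yy,xx=np.mgrid[b2-4:b2+5,a-4:a+5];cu,cv_=(xx*k).sum()/k.sum(),(yy*k).sum()/k.sum()
    print(nm,(round(pu,1),round(pv,1)),(cu.round(2),cv_.round(2)),ray(c,cu,cv_,.06).round(4));print(w.astype(int))
E
```

```text
[0.5089 0.271  0.0293] [ 1.795e+02  1.200e-01 -2.605e+01] 0.015556688568791081
rim 486 ((547.6478271484375, -26.27560806274414), (103.97037506103516, 125.4686050415039), 89.47442626953125)
h0 (np.float64(301.9), np.float64(206.8)) (np.float64(301.39), np.float64(206.81)) [0.498  0.0134 0.06  ]
[[125 103 131 131 130 126 126 132 133]
 [128 106 124 125 129 126 126 130 133]
 [130 116 116 104 119 126 119 119 134]
 [130 116 102  65  70 100 120 115 135]
 [131 111  84  34  45  91 118 101 136]
 [129 111  96  87  79 110 115  97 132]
 [132 127 127 135 124 129 126 118 134]
 [131 131 133 134 130 127 129 129 132]
 [102 101 102 102 104 115 116 115 117]]
h1 (np.float64(329.8), np.float64(207.7)) (np.float64(328.72), np.float64(207.56)) [ 0.4982 -0.0612  0.06  ]
[[118 118 115 102 108 101  75 115 136]
 [105 118 117 111 117 110  93 116 137]
 [ 81 117 119 124 125 122 120 133 138]
 [ 77 117 102  71  79 111 129 144 137]
 [ 77 112  78  31  56 107 125 136 138]
 [ 75 111  84  87  80 109 122 132 135]
 [104 127 125 125 124 126 132 132 135]
 [129 137 132 132 133 138 132 135 137]
 [104 109 119 118 118 122 119 118 125]]
h2 (np.float64(316.8), np.float64(171.5)) (np.float64(316.75), np.float64(173.91)) [ 0.5912 -0.0261  0.06  ]
[[133 133 134 135 133 134 135 135 136]
 [119 123 121 127 134 131 140 138 132]
 [ 79 107 114 102 109 116 123 107  84]
 [ 65 101 109  59  60  93 119  94  55]
 [ 65  98 103  41  35  77 117  94  50]
 [ 62 100 112  94  90  94 115  92  47]
 [ 89  88 102 106 121 119 118 107  76]
 [107  55  63  63  71  69  70  86 105]
 [111  43  43  45  40  41  50  85 113]]
```

The handle is gripped (15.6 mm). The box centre is about (0.548, -0.0255) with yaw about -0.2°. Next: lift, turn and carry to above the box.

{"api": "step_arm", "payload": {
  "increments": [
    {"tx":0,"ty":0,"tz":10,"ax":0,"ay":0,"az":0,"claw":-1},
    {"tx":0,"ty":0,"tz":25,"ax":0,"ay":0,"az":0,"claw":-1},
    {"tx":0,"ty":0,"tz":40,"ax":0,"ay":0,"az":0,"claw":-1},
    {"tx":0,"ty":-15,"tz":40,"ax":0,"ay":0,"az":3,"claw":-1},
    {"tx":4,"ty":-30,"tz":30,"ax":0,"ay":0,"az":4,"claw":-1},
    {"tx":6,"ty":-40,"tz":5,"ax":0,"ay":0,"az":4,"claw":-1},
    {"tx":6,"ty":-45,"tz":0,"ax":0,"ay":0,"az":4,"claw":-1},
    {"tx":6,"ty":-45,"tz":0,"ax":0,"ay":0,"az":4,"claw":-1},
    {"tx":6,"ty":-45,"tz":0,"ax":0,"ay":0,"az":4,"claw":-1},
    {"tx":6,"ty":-40,"tz":0,"ax":0,"ay":0,"az":2.8,"claw":-1},
    {"tx":5,"ty":-25,"tz":0,"ax":0,"ay":0,"az":0,"claw":-1},
    {"tx":0,"ty":-11,"tz":0,"ax":0,"ay":0,"az":0,"claw":-1}
  ],
  "newtons": 60
}}

```text
time_s: 19.8
tcp_pos: [0.5475, -0.0274, 0.1792]
eef_rot: [179.5, 0.2, -0.4]
contact_force: [-1.1, 0.5, -1.5]
gripper_width: 0.0158
```

{"api": "step_arm", "payload": {
  "increments": [
    {"tx":0,"ty":0,"tz":-15,"ax":0,"ay":0,"az":0,"claw":-1},
    {"tx":0,"ty":0,"tz":-15,"ax":0,"ay":0,"az":0,"claw":-1},
    {"tx":0,"ty":0,"tz":0,"ax":0,"ay":0,"az":0,"claw":-1},
    {"tx":0,"ty":0,"tz":0,"ax":0,"ay":0,"az":0,"claw":-1},
    {"tx":0,"ty":0,"tz":0,"ax":0,"ay":0,"az":0,"claw":-1}
  ]
}}

```text
time_s: 20.3
tcp_pos: [0.5482, -0.0247, 0.1499]
eef_rot: [179.5, 0.1, -0.2]
contact_force: [-0.5, -0.8, -1.0]
gripper_width: 0.0158
```

```bash
cat > plate.py <<'E'
from h import *
import pickle
s=r.get_state();print(s["tcp_pos"].round(4),s["eef_rot"].round(2),s["gripper_width"],s["contact_force"])
zt=s["tcp_pos"][2]-.0293+.006
for n in("wrist","side","top"):
    c=cap(n);im=c["image"];pickle.dump(c,open(n+"5.pkl","wb"));cv2.imwrite(f"pics/{n}5.png",im);X=pts(c)
    m=(abs(X[...,0]-s["tcp_pos"][0])<.09)&(abs(X[...,1]-s["tcp_pos"][1])<.08)&(abs(X[...,2]-zt)<.006)
    P=X[m]
    if len(P)>50:
        A=np.c_[P[:,:2]-P[:,:2].mean(0),np.ones(len(P))];f=np.linalg.lstsq(A,P[:,2],rcond=None)[0]
        print(n,"plate",len(P),zt.round(4),"z,tilt deg",f[2].round(4),np.degrees(f[:2]).round(2),cv2.minAreaRect((P[:,:2]*1000).astype(np.float32)))
    m=(abs(X[...,0]-.548)<.08)&(abs(X[...,1]+.026)<.07)&(X[...,2]>.055)&(X[...,2]<.066);P=X[m]
    if len(P)>20: print(n,"rim",len(P),cv2.minAreaRect((P[:,:2]*1000).astype(np.float32)))
E
python3 plate.py
```

```text
[ 0.5482 -0.0247  0.1499] [ 1.7948e+02  6.0000e-02 -2.1000e-01] 0.01576861479509269 [-0.54891327 -0.81743152 -0.99939329]
wrist plate 19971 0.1266 z,tilt deg 0.126 [-0.11 -0.34] ((552.448486328125, -25.402374267578125), (104.68560791015625, 115.42001342773438), 89.75894165039062)
wrist rim 1278 ((599.9256591796875, -28.537639617919922), (103.52368927001953, 20.274072647094727), 89.48808288574219)
side plate 719 0.1266 z,tilt deg 0.1266 [0.01 0.26] ((547.1860961914062, -27.314807891845703), (109.51316833496094, 124.05891418457031), 88.65274047851562)
side rim 362 ((546.9778442382812, -29.082324981689453), (115.74951171875, 124.03990936279297), 89.00567626953125)
top plate 598 0.1266 z,tilt deg 0.1262 [-0.59 -0.18] ((530.2249755859375, -23.87454605102539), (104.03691101074219, 89.54202270507812), 89.77348327636719)
top rim 118 ((495.8358154296875, -25.511402130126953), (100.958740234375, 23.518598556518555), 88.508544921875)
```

The offsets from the three cameras agree: the plate is about 2.4 mm too far in +y and needs about -0.3° of yaw. I'll correct that, level it and descend.

{"api": "step_arm", "payload": {
  "increments": [
    {"tx":0,"ty":-2.3,"tz":-8,"ax":0.4,"ay":0,"az":-0.3,"claw":-1},
    {"tx":0,"ty":0,"tz":-12,"ax":0,"ay":0,"az":0,"claw":-1},
    {"tx":0,"ty":0,"tz":-10,"ax":0,"ay":0,"az":0,"claw":-1},
    {"tx":0,"ty":0,"tz":-6,"ax":0,"ay":0,"az":0,"claw":-1},
    {"tx":0,"ty":0,"tz":-4,"ax":0,"ay":0,"az":0,"claw":-1},
    {"tx":0,"ty":0,"tz":0,"ax":0,"ay":0,"az":0,"claw":-1},
    {"tx":0,"ty":0,"tz":0,"ax":0,"ay":0,"az":0,"claw":-1},
    {"tx":0,"ty":0,"tz":0,"ax":0,"ay":0,"az":0,"claw":-1}
  ]
}}

```text
time_s: 21.25
tcp_pos: [0.548, -0.0274, 0.1094]
eef_rot: [179.9, 0.1, -0.5]
contact_force: [0.1, -0.3, -0.3]
gripper_width: 0.0157
```

```bash
python3 plate.py; python3 - <<'E'
import cv2,numpy as np,pickle
w=cv2.imread("pics/wrist5.png");t=cv2.imread("pics/side5.png");
cv2.imwrite("pics/fin.png",np.hstack([cv2.resize(w[20:270,120:520],(480,300)),cv2.resize(t[170:260,280:380],(320,300),interpolation=cv2.INTER_CUBIC)]))
E
```

```text
[ 0.548  -0.0274  0.1094] [ 1.7988e+02  9.0000e-02 -5.4000e-01] 0.015660832666117893 [ 0.13444487 -0.26797624 -0.30258532]
wrist plate 19974 0.0861 z,tilt deg 0.0855 [-0.12  0.07] ((552.19384765625, -28.093467712402344), (104.50123596191406, 115.71565246582031), 89.5363540649414)
wrist rim 1029 ((599.9589233398438, -28.555320739746094), (103.78648376464844, 20.191776275634766), 89.40856170654297)
side plate 693 0.0861 z,tilt deg 0.086 [0.04 0.6 ] ((547.02294921875, -32.267539978027344), (108.29191589355469, 124.88358306884766), 87.8882064819336)
side rim 175 ((547.3863525390625, -30.90289306640625), (111.95243835449219, 124.56342315673828), 88.93460845947266)
top plate 549 0.0861 z,tilt deg 0.0859 [-0.38  0.12] ((527.4383544921875, -26.105125427246094), (104.06846618652344, 85.3011474609375), 89.73189544677734)
top rim 75 ((495.51666259765625, -25.58686065673828), (101.09375762939453, 20.837772369384766), 89.21739196777344)
```

View pics/fin.png

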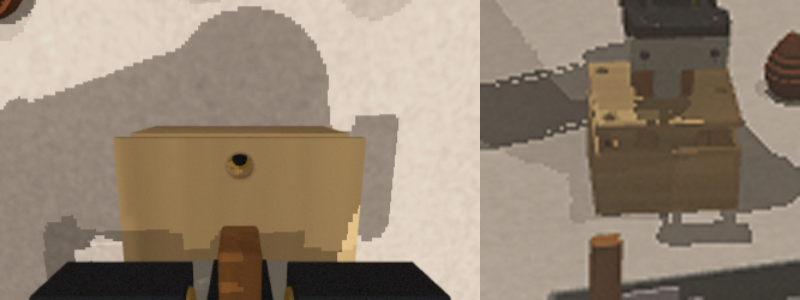

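Twelve viewed. The plate is level over the box and the insert shows dark through the front cover hole at (239,160). The plate and rim edges agree within about 0.5 mm in x and y, and the underside is about 20 mm above the rim. I'm handing in.

```bash
python3 -c "
from h import *
print(r.close_job()); s=r.get_state(); print(s['time_s'],s['tcp_pos'])"
```

```text
the job is handed in; nothing more can be done
None
the job is handed in; nothing more can be done
```

I handed the job in at about 21 s robot time, with the cover still held level over the box.

- **Beads:** I scooped all four against the sloping end and poured them in one go, without the fingers touching any. Afterwards the top camera showed three separate beads in the box. A fourth blob beside the screw block is probably the last bead, but I could not confirm it.
- **Scoop:** I set it back upright in the near end of the tray, felt it touch the floor, and let go. I took no picture of it after release.
- **Cover:** I carried it by its handle and am holding it about 20 mm above the rim. The plate's top measured 85.5–86 mm, so its underside is at about 80 mm.
    - **Level:** the wrist camera shows a tilt of about 0.1°. The side camera's coarser fit showed 0.6°.
    - **Alignment:** the wrist and top cameras put the plate and rim edges within about 0.5 mm in x and y. The side camera, whose fit is blurred by the walls, suggested about 1.4 mm in y.
    - **Yaw:** the plate matches the box to about 0.1° by the wrist camera, but differs by about 0.5–1° by the top and side cameras.
    - **Holes:** an early rough reading of the screw inserts put the box about 1.5 mm farther in +y than the rim did. I went with the rim.
- **Other things on the table:** I touched none of them on purpose, and did not re-measure where they stand at the end.

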